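Turn the blue cover plate over for labelling

TASK

Turn the blue cover plate over so that it ends lying flat on the riser with its bare metal side up. It is too flat to get hold of, so first slide it out over the riser's front edge, keeping it flat, until its front sticks out a few centimetres, then get under that overhang and tip the plate up and over backwards. Leave the yellow plate where it lies.

Things in the scene. Friction and masses are not known exactly. Their poses are not given: they have to be found in the camera images.
- blue_plate: Loose square flat cover plate, 110 x 110 x 8 mm, about 0.2 kg. Blue painted face with five flush black slots up at the start, other face bare aluminium. Origin: centre of the bare face (underside at the start); it reaches 55 mm along x and y and 8 mm along +z. x points to the riser's back at the start, within 6 degrees; z points out of the blue face.
- yellow_plate: The same plate with a yellow painted face up, 110 x 110 x 8 mm, lying left or right of the blue one on the riser, at least 35 mm from it. To be left alone. Origin and axes as on the blue plate.
- riser: Fixed plywood platform on four screw feet, 220 mm deep (x), 340 mm wide (y). Its level top, a black rubber mat, is 80 mm above the origin and, as the feet are set, 80 to 125 mm above the bench. Origin: centre of the underside of its legs; x points to its back, z up. Front edge at x = -110 mm. A strip along the rear edge, inner face at x = 104 mm, stands 9 mm above the mat.
- riser_front (a point): Middle of the riser's front top edge, level with the mat. Plates start 10 to 45 mm behind this edge. The top board is 18 mm thick; below it the space is open for 50 mm back. The mat grips a plate: its rear edge hardly slips while the front is lifted about it, and once past upright the plate falls over backwards by itself.
There are look-alikes about, which are no part of the job. What is shaped like the blue_plate but purple is not meant.

How it is judged:
On the way:
1. the blue plate is slid out, lying flat, until at least 15 mm of it sticks out over the riser's front edge (x of blue_plate in the frame of riser below -0.07 m and z of blue_plate in the frame of riser above 0.074 m and angle between blue_plate's own z axis and vertical below 0.12 rad), for 0.2 s.
At the end, for the whole second after the job is handed in: The blue plate lies at rest on the riser's mat, flat within 10 degrees, bare metal side up, at most about 20 mm of it over the riser's front or 15 mm over its sides; the yellow plate is within 15 mm of where it started (angle between blue_plate's own z axis and vertical above 2.97 rad and z of blue_plate in the frame of riser between 0.082 and 0.096 m and x of blue_plate in the frame of riser between -0.075 and 0.065 m and y of blue_plate in the frame of riser between -0.13 and 0.13 m and linear speed of blue_plate below 0.02 m/s and distance of yellow_plate from where it was at the start of the episode below 0.015 m); the robot touches nothing.
It fails at once if the yellow plate is moved by more than 15 mm (distance of yellow_plate from where it was at the start of the episode above 0.015 m).
It also fails if it takes over 50 s, if anything falls off the work surface, if the arm or the gripper's body presses on something with over 40 N, if the wrist force passes 120 N, or if a joint passes its speed limit or range.

ROBOT

A 6-joint arm with a two-finger parallel gripper is mounted at the origin on a cart in front of the work surface, level with it; the furniture and walls round the work are solid. World frame = base frame: x ahead of the robot, y to its left, z up, the work surface at z = 0. Lengths are in m, angles in rad, forces in N, time in s.
With the tool pointing down it reaches from about 0.3 to 0.875 m from the base axis. Payload 6.4 kg.
Tool frame: the origin (TCP) lies midway between the tips of the shut fingers; the grasp point (between the pads) lies 19 mm behind it (grip_depth is the distance from the TCP to the grasp point, in m); z points along the fingers, x is the direction in which the jaws open and shut, and the axes are right-handed (so a half turn about z gives the same grasp; the last joint's range is limited). The gripper opens to 85 mm and grips with 20 to 120 N. Pads are 22 mm wide; open, the fingers measure 114 mm over their backs; the gripper's body (76 mm by 85 mm) begins 54 mm behind the grasp point. The pads swing forward as they close: fully open they stand 13 mm farther back than shut.
Start: joints at [-1.418, 0.181, 1.607, -0, 1.354, -0.206], TCP at [0.202, -0.538, 0.231] pointing down, gripper open.
Joint ranges: [-2.99, 2.99], [-0.89, 2.07], [0.3, 2.58], [-1.14, 4.28], [0, 2.63], [-3.12, 3.12]. Speed limits (rad/s): [2.57, 2.57, 3.01, 3.14, 3.14, 3.14].

INTERFACE

Orientations are given as a 3x3 rotation matrix whose columns are the frame's x, y, z axes.
In Python, from station import sense, read_camera, camera_info, sign_off, recognise, mark_of, grip_depth gives the robot as it stands. The module is installed in compiled form; this text tells all that it offers.
- The arm moves only by the tool play_rows, never from a script. Its argument "motion" is a list of rows, each an object with "turn": the turn, a rotation vector about the tool's x, y, z scaled (see below), a list of three; "dp": the shift along the tool's x, y, z scaled (see below), a list of three; "hand": the finger opening in mm, from 0 to 85.4. In form: [{"turn": [rx, ry, rz], "dp": [dx, dy, dz], "hand": hand}, ...]. A call has 1 to 8 rows; each row shifts and turns the commanded pose from where the row before left it, along the tool's axes as they then stand; what a row does not reach is not made up. The controller multiplies each number of a shift by 0.075 m and each number of a turn by pi/2 rad. A row lasts 1/12 s, in which the tool goes at most 41.7 mm and 7.16 degrees, less where a joint would pass 70% of its speed; a pose out of reach is approached as far as the arm can. A call with a number of a shift or a turn outside -1 to 1 is refused whole. A call with a gripper value outside its range is refused whole. The fingers move at their own pace and stop on an object; "grip_force" is the grip in N (left out, the last holds). Time passes only in rows, so rows that do not move let the fingers close. It gives the time, the measured TCP pose, the force and the opening at its end, in the units of the state.
- sense(): the state, without advancing time (a new reading comes with each control period).
- read_camera(name): name is "side" or "top" or "wrist"; returns the picture (480x640x3 uint8, red, green, blue); there is no depth.
- camera_info(name): a dict with "fx", "fy", "cx", "cy" (pixels), "distortion" ([k1, k2, p1, p2, k3] as OpenCV has them; the pictures are not rectified), "rvec" (rotation vector, rad) and "tvec" (3), from world to camera coordinates, as OpenCV has them. Camera axes: x right, y down, z forward; pixel columns grow to the right and rows downward; lengths in m; the calibration is good to about 2 mm. A picture is of the moment at which its call begins: read the wrist's pose just before it. camera_info takes no time and is no camera call; for the wrist camera it gives the pose at the moment of the call.
- sign_off(): hands the job in, once; it reports no verdict.
Trained networks look in the newest picture that a camera, given by its name, has taken for a name from the list of things; names that differ only in an ending like _2 or _b are one class to them, and where a whole thing is asked for, a point or a joint stands for the part that bears it (a point fixed in the world has none). Each returns a list of dicts, best first, with "confidence" (0 to 1); they miss things now and then, are a little off and sometimes report something else, mostly with a low value. They report only what shows in the picture. A call takes as long as a camera call. They do not tell look-alikes from the thing itself.
- recognise(camera, thing): "bbox" ([left, top, width, height] in pixels, round what is visible of it).
- mark_of(camera, thing): "xy" ([column, row] in pixels: a listed point, or the origin of a listed thing).
The state is a dict: "t": time; "joint_pos": joint angles; "dq": joint speeds; "joint_efforts": joint torques, N m; "tool_pos": TCP position; "tcp_rot": TCP orientation; "wrist_force": force on the tool from outside, world axes, zero at the start; "moment": the same for the moment, N m; "gripper_width": finger opening in m.
Only numpy, scipy, OpenCV 4.12 (cv2) and the standard library are available. Lean on these libraries where they do the work, as an engineer would, in place of code of your own. Each camera call takes 0.05 s, during which the arm holds its last target.

## Working session

There is one attempt and no reset: what is moved stays moved. The work goes in short steps, Python scripts to look and compute and a tool call to move; the robot and the scene stay as the last step left them, time stands still between calls to the robot, and variables do not carry over. Pictures are saved under pics/ and viewed, and the job is handed in when it is done.

Besides the shell and the picture viewer there is one more tool, called after ">>>" as name(argument=value, ...), one argument or row to a line, values as JSON. play_rows: Moves the arm, as the interface text tells. Its arguments: {"type":"object","properties":{"motion":{"type":"array"},"grip_force":{"type":"number"}},"required":["motion"]}

```bash
mkdir -p pics; cat > h.py <<'E'
import numpy as np, cv2
from station import *
def save(n,f):
    im=read_camera(n); cv2.imwrite('pics/'+f,im[:,:,::-1]); return im
def cam(n):
    c=camera_info(n); K=np.array([[c['fx'],0,c['cx']],[0,c['fy'],c['cy']],[0,0,1]]); R=cv2.Rodrigues(np.array(c['rvec'],float))[0]
    return K,np.array(c['distortion'],float),R,np.array(c['tvec'],float).ravel(),np.array(c['rvec'],float)
def ray(n,px):
    K,d,R,t,_=cam(n); u=cv2.undistortPoints(np.array([[px]],float),K,d)[0,0]
    return -R.T@t, R.T@np.array([u[0],u[1],1.])
def atz(n,px,z):
    o,v=ray(n,px); return o+v*(z-o[2])/v[2]
def proj(n,P):
    K,d,R,t,rv=cam(n); return cv2.projectPoints(np.array(P,float).reshape(-1,3),rv,t,K,d)[0].reshape(-1,2)
E
python3 - <<'E'
from h import *
for n in ['side','top']:
    save(n,n+'0.png')
    for th in ['blue_plate','yellow_plate','riser']:
        print(n,th,recognise(n,th)[:3],mark_of(n,th)[:3])
    print(mark_of(n,'riser_front')[:2]); K,d,R,t,_=cam(n); print((-R.T@t).round(3),K[0,0])
s=sense();print(s)
E
```

```text
side blue_plate [{'bbox': [318.3, 265.2, 101.4, 58.7], 'confidence': 0.72}, {'bbox': [228.1, 241.3, 69.6, 39.1], 'confidence': 0.55}] [{'xy': [366.4, 295.9], 'confidence': 0.75}, {'xy': [263.2, 260.3], 'confidence': 0.57}]
side yellow_plate [{'bbox': [323.0, 215.5, 82.3, 37.7], 'confidence': 0.75}] [{'xy': [365.2, 237.7], 'confidence': 0.91}]
side riser [{'bbox': [303.3, 209.6, 205.0, 206.1], 'confidence': 0.79}] []
[{'xy': [303.0, 266.1], 'confidence': 0.89}]
[ 0.5   -0.844  0.48 ] 580.0747199945951
top blue_plate [{'bbox': [209.0, 275.4, 72.9, 73.0], 'confidence': 0.87}, {'bbox': [267.2, 128.5, 210.6, 136.7], 'confidence': 0.39}] [{'xy': [428.7, 218.3], 'confidence': 0.61}, {'xy': [242.4, 310.5], 'confidence': 0.59}]
top yellow_plate [] [{'xy': [317.6, 209.2], 'confidence': 0.7}]
top riser [{'bbox': [264.3, 128.8, 208.2, 134.7], 'confidence': 0.58}] [{'xy': [367.1, 208.2], 'confidence': 0.92}]
[{'xy': [373.0, 257.9], 'confidence': 0.58}]
[ 0.399 -0.101  0.997] 556.5915685375704
{'t': 0.8, 'joint_pos': array([-1.41829469e+00,  1.80776616e-01,  1.60701137e+00,  6.59732837e-06,
        1.35378920e+00, -2.06299046e-01]), 'dq': array([-4.85487634e-04,  8.54290519e-05,  2.61912565e-04,  4.03033452e-04,
       -2.43528346e-03,  5.13928853e-04]), 'joint_efforts': array([ 1.09884033e-03, -4.44792008e+01, -3.51660919e+01, -2.04553812e-04,
        5.87431114e-04, -3.21901140e-06]), 'tool_pos': array([ 0.20193318, -0.53839025,  0.23129611]), 'tcp_rot': array([[ 3.51150217e-01, -9.36319136e-01,  8.71700288e-06],
       [-9.36319136e-01, -3.51150217e-01, -1.43059787e-05],
       [ 1.64559390e-05, -3.13834909e-06, -1.00000000e+00]]), 'wrist_force': array([ 0.44137617,  0.32707061, -0.28458397]), 'moment': array([ 0.00467475, -0.00046798,  0.03131205]), 'gripper_width': 0.08542697284144893}
```

View pics/side0.png

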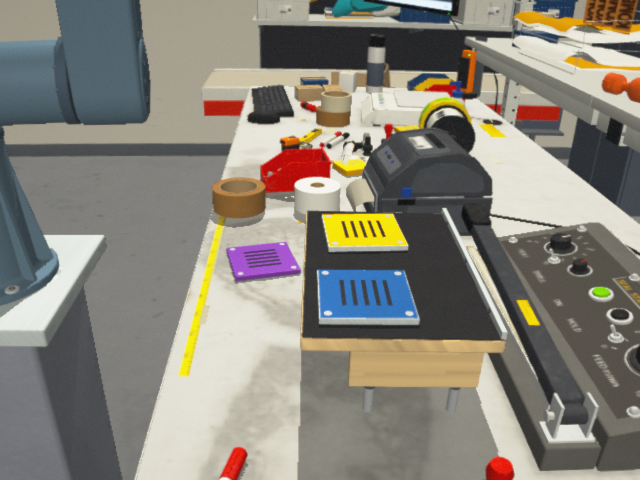

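View pics/top0.png

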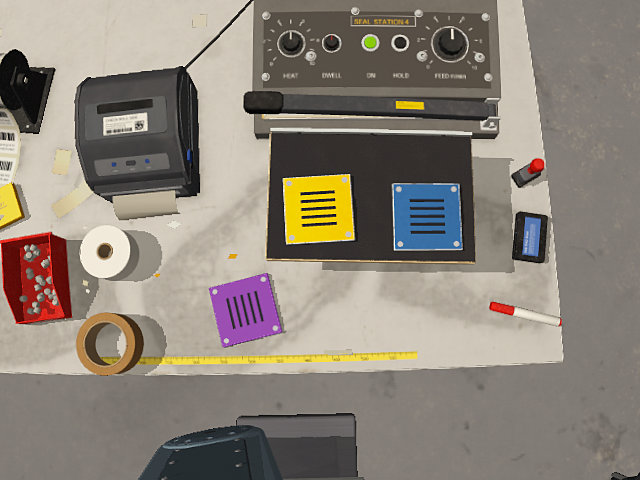

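The blue plate is at top (428,217) and side (367,296). The purple look-alike lies on the bench at top (246,310), side (263,261), and the yellow plate is at top (319,209). The one I want is the blue plate on the riser, with blue paint on the mat. Next I segment and triangulate.

```bash
cat >> h.py <<'E'
def seg(im,col):
    hsv=cv2.cvtColor(im,cv2.COLOR_RGB2HSV)
    lo,hi={'blue':((98,110,60),(118,255,255)),'yellow':((22,150,120),(34,255,255))}[col]
    return cv2.inRange(hsv,lo,hi)
def quad(im,col,box):
    m=seg(im,col); k=np.zeros_like(m); l,t,w,h=box; k[t:t+h,l:l+w]=m[t:t+h,l:l+w]
    k=cv2.morphologyEx(k,cv2.MORPH_CLOSE,np.ones((9,9)))
    cs=max(cv2.findContours(k,0,2)[0],key=cv2.contourArea)
    hull=cv2.convexHull(cs); 
    for e in np.arange(2,20,.5):
        q=cv2.approxPolyDP(hull,e,True)
        if len(q)==4: return q[:,0,:].astype(float)
E
python3 - <<'E'
from h import *
from scipy.optimize import least_squares
T=cv2.imread('pics/top0.png')[:,:,::-1].copy();S=cv2.imread('pics/side0.png')[:,:,::-1].copy()
def order(q): 
    a=np.arctan2(*(q-q.mean(0)).T[::-1]); return q[np.argsort(a)]
for c,bt,bs in [('blue',(380,170,100,95),(305,255,125,80)),('yellow',(275,165,90,90),(315,205,100,55))]:
    qt=quad(T,c,bt);qs=quad(S,c,bs);print(c,qt.tolist(),qs.tolist())
    def corners(p,s=.055):
        x,y,z,a=p; R=np.array([[np.cos(a),-np.sin(a)],[np.sin(a),np.cos(a)]])
        P=np.array([[s,s],[s,-s],[-s,-s],[-s,s]])@R.T+[x,y]; return np.c_[P,np.full(4,z)]
    def res(p):
        r=[]
        for n,q in (('top',qt),('side',qs)):
            u=proj(n,corners(p)); d=np.linalg.norm(u[:,None]-q[None],axis=2); r+=list((u-q[d.argmin(1)]).ravel())
        return r
    z0=.11; o=atz('top',qt.mean(0),z0)
    f=least_squares(res,[o[0],o[1],z0,0.]);print(f.x.round(4),np.round(f.fun,1))
for p in [(268,261),(475,262),(471,134),(271,131)]: print('riser',[atz('top',p,z).round(3) for z in (.09,.1,.11)])
for z in (.09,.1,.11): print(z,[atz('side',p,z).round(3) for p in [(303,338),(504,342),(307,212)]])
im=np.hstack([cv2.resize(T[120:270,370:490],None,fx=3.2,fy=3.2),cv2.resize(S[200:350,295:425],None,fx=3.2,fy=3.2)])
cv2.imwrite('pics/crop0.png',im[:,:,::-1])
E
```

```text
blue [[394.0, 185.0], [457.0, 185.0], [461.0, 247.0], [396.0, 248.0]] [[319.0, 269.0], [402.0, 270.0], [416.0, 317.0], [321.0, 317.0]]
[ 0.5885 -0.2661  0.1277 -0.0225] [-2.4 -2.3  1.6 -2.5  1.2  2.1 -2.3  1.7  1.6 -0.8  3.1  1.2 -2.6  1.
 -2.7 -0.4]
yellow [[348.0, 175.0], [353.0, 238.0], [287.0, 242.0], [284.0, 179.0]] [[406.0, 243.0], [330.0, 245.0], [323.0, 214.0], [391.0, 213.0]]
[ 0.6062 -0.0914  0.1283  0.0359] [-2.3 -1.7  1.3 -2.2  1.5  1.3 -1.7  1.9  1.4 -0.7  2.2  1.5 -2.   1.
 -2.  -0.8]
riser [array([ 0.528, -0.007,  0.09 ]), array([ 0.527, -0.008,  0.1  ]), array([ 0.525, -0.009,  0.11 ])]
riser [array([ 0.516, -0.349,  0.09 ]), array([ 0.514, -0.347,  0.1  ]), array([ 0.513, -0.344,  0.11 ])]
riser [array([ 0.74 , -0.361,  0.09 ]), array([ 0.736, -0.358,  0.1  ]), array([ 0.732, -0.356,  0.11 ])]
riser [array([ 0.755, -0.014,  0.09 ]), array([ 0.751, -0.015,  0.1  ]), array([ 0.747, -0.016,  0.11 ])]
0.09 [array([ 0.516, -0.304,  0.09 ]), array([ 0.746, -0.317,  0.09 ]), array([0.531, 0.054, 0.09 ])]
0.1 [array([ 0.516, -0.318,  0.1  ]), array([ 0.74 , -0.331,  0.1  ]), array([0.53 , 0.031, 0.1  ])]
0.11 [array([ 0.516, -0.332,  0.11 ]), array([ 0.734, -0.344,  0.11 ]), array([0.53 , 0.008, 0.11 ])]
```

View pics/crop0.png

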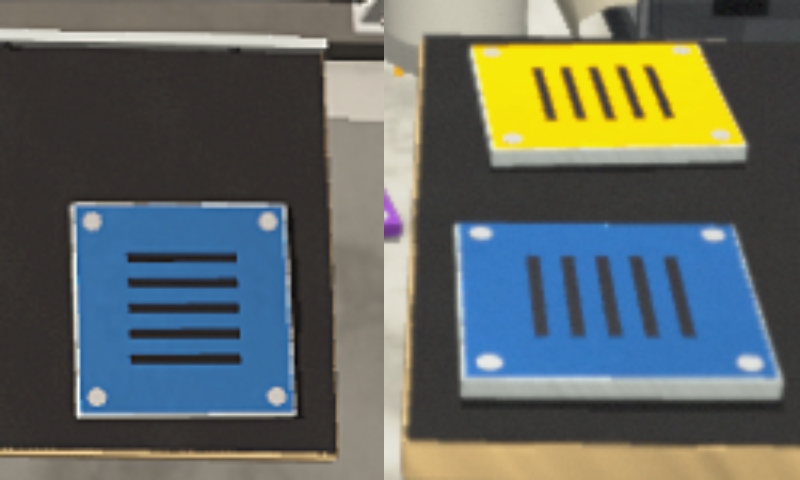

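```bash
python3 - <<'E'
from h import *
from scipy.optimize import least_squares
T=cv2.imread('pics/top0.png')[:,:,::-1].copy();S=cv2.imread('pics/side0.png')[:,:,::-1].copy()
for c,bt,bs in [('blue',(380,170,100,95),(305,255,125,80)),('yellow',(275,165,90,90),(315,205,100,55))]:
    qt=quad(T,c,bt);qs=quad(S,c,bs)
    def corners(p):
        x,y,z,a,s=p; R=np.array([[np.cos(a),-np.sin(a)],[np.sin(a),np.cos(a)]])
        P=np.array([[s,s],[s,-s],[-s,-s],[-s,s]])@R.T+[x,y]; return np.c_[P,np.full(4,z)]
    def res(p):
        r=[]
        for n,q in (('top',qt),('side',qs)):
            u=proj(n,corners(p)); d=np.linalg.norm(u[:,None]-q[None],axis=2); r+=list((u-q[d.argmin(1)]).ravel())
        return r
    o=atz('top',qt.mean(0),.11)
    f=least_squares(res,[o[0],o[1],.11,0.,.055]);print(c,f.x.round(4),np.round(f.fun,1))
def rc(p):
    x,y,z,a=p; R=np.array([[np.cos(a),-np.sin(a)],[np.sin(a),np.cos(a)]])
    return np.c_[np.array([[-.11,.17],[-.11,-.17]])@R.T+[x,y],[z,z]]
f=least_squares(lambda p:np.r_[(proj('top',rc(p))-[(267.5,260),(475,261)]).ravel(),(proj('side',rc(p))-[(307,212),(302.5,338)]).ravel()],[.63,-.18,.115,0])
print('riser',f.x.round(4),f.fun.round(1), rc(f.x).round(3))
im=np.vstack([cv2.resize(T[240:270,260:480],None,fx=3.6,fy=3.6),cv2.resize(S[320:350,290:510],None,fx=3.6,fy=3.6),cv2.resize(S[200:230,290:510],None,fx=3.6,fy=3.6)])
cv2.imwrite('pics/crop1.png',im[:,:,::-1])
E
```

```text
blue [ 0.5883 -0.2668  0.1281 -0.0227  0.052 ] [-0.  -0.6  0.4 -0.7 -0.3  0.3 -0.  -0.2 -0.4  0.3 -0.1 -0.3 -0.  -0.5
 -0.3  0.8]
yellow [ 0.6061 -0.0919  0.1287  0.0358  0.0521] [-0.1 -0.2  0.  -0.4 -0.1 -0.3  0.3  0.  -0.1 -0.  -0.4  0.5 -0.2 -0.2
 -0.1 -0.2]
riser [ 0.631  -0.179   0.1174 -0.0392] [-2.4 -1.1  1.5 -0.4 -1.  -1.  -0.2  1.5] [[ 0.528 -0.005  0.117]
 [ 0.514 -0.345  0.117]]
```

View pics/crop1.png

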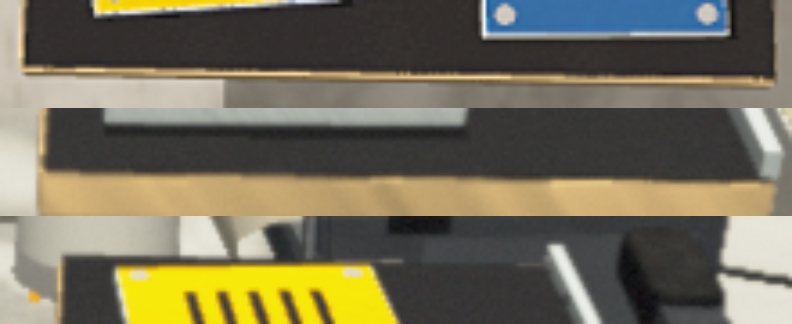

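>>> play_rows(
  motion=[
    {"turn": [0, 0, 0.062], "dp": [0, 0, 0], "hand": 45},
    {"turn": [0, 0, 0.062], "dp": [0, 0, 0], "hand": 45},
    {"turn": [0, 0, 0.062], "dp": [0, 0, 0], "hand": 45},
    {"turn": [0, 0, 0.062], "dp": [0, 0, 0], "hand": 45},
  ],
)

```text
t: 1.13
tool_pos: [0.2019, -0.5384, 0.2313]
tcp_rot: [[-0.036, -0.999, 0.0], [-0.999, 0.036, -0.0], [0.0, -0.0, -1.0]]
wrist_force: [-0.3, -0.2, 0.4]
gripper_width: 0.045
```

```bash
cat >> h.py <<'E'
def need(tgt):
    s=sense(); d=np.array(s['tcp_rot']).T@(np.array(tgt)-s['tool_pos']); print('pos',s['tool_pos'].round(4),'units',(d/.075).round(3),'mm',np.linalg.norm(d)*1e3//1, 't',round(s['t'],2),'q',np.round(s['joint_pos'],3).tolist(),'F',np.round(s['wrist_force'],1),'w',round(s['gripper_width'],4)); return d/.075
E
python3 - <<'E'
from h import *
print(sense()['tcp_rot'].round(3)); need([.675,-.267,.231])
E
```

```text
[[-0.036 -0.999  0.   ]
 [-0.999  0.036 -0.   ]
 [ 0.    -0.    -1.   ]]
pos [ 0.2019 -0.5384  0.2313] units [-3.841e+00 -6.175e+00  4.000e-03] mm 545.0 t 1.13 q [-1.418, 0.181, 1.607, 0.0, 1.354, 0.188] F [-0.3 -0.2  0.4] w 0.045
```

>>> play_rows(
  motion=[
    {"turn": [0, 0, 0], "dp": [-0.24, -0.386, 0], "hand": 45},
    {"turn": [0, 0, 0], "dp": [-0.24, -0.386, 0], "hand": 45},
    {"turn": [0, 0, 0], "dp": [-0.24, -0.386, 0], "hand": 45},
    {"turn": [0, 0, 0], "dp": [-0.24, -0.386, 0], "hand": 45},
    {"turn": [0, 0, 0], "dp": [-0.24, -0.386, 0], "hand": 45},
    {"turn": [0, 0, 0], "dp": [-0.24, -0.386, 0], "hand": 45},
    {"turn": [0, 0, 0], "dp": [-0.24, -0.386, 0], "hand": 45},
    {"turn": [0, 0, 0], "dp": [-0.24, -0.386, 0], "hand": 45},
  ],
)

```text
t: 1.8
tool_pos: [0.4392, -0.4005, 0.2314]
tcp_rot: [[-0.031, -1.0, 0.0], [-1.0, 0.031, -0.0], [0.0, -0.0, -1.0]]
wrist_force: [0.1, -1.5, 1.1]
gripper_width: 0.045
```

>>> play_rows(
  motion=[
    {"turn": [0, 0, 0], "dp": [-0.24, -0.386, 0], "hand": 45},
    {"turn": [0, 0, 0], "dp": [-0.24, -0.386, 0], "hand": 45},
    {"turn": [0, 0, 0], "dp": [-0.24, -0.386, 0], "hand": 45},
    {"turn": [0, 0, 0], "dp": [-0.24, -0.386, 0], "hand": 45},
    {"turn": [0, 0, 0], "dp": [-0.24, -0.386, 0], "hand": 45},
    {"turn": [0, 0, 0], "dp": [-0.24, -0.386, 0], "hand": 45},
    {"turn": [0, 0, 0], "dp": [-0.24, -0.386, 0], "hand": 45},
    {"turn": [0, 0, 0], "dp": [-0.24, -0.386, 0], "hand": 45},
  ],
)

```text
t: 2.47
tool_pos: [0.6751, -0.2636, 0.2312]
tcp_rot: [[-0.031, -1.0, -0.0], [-1.0, 0.031, -0.0], [0.0, 0.0, -1.0]]
wrist_force: [-0.1, -0.7, 0.6]
gripper_width: 0.0449
```

```bash
python3 - <<'E'
from h import *
need([.675,-.267,.14]); save('wrist','w1.png')
E
```

```text
pos [ 0.6751 -0.2636  0.2312] units [0.045 0.    1.216] mm 91.0 t 2.47 q [-0.536, 0.511, 1.178, -0.0, 1.453, 1.066] F [-0.1 -0.7  0.6] w 0.0449
```

View pics/w1.png

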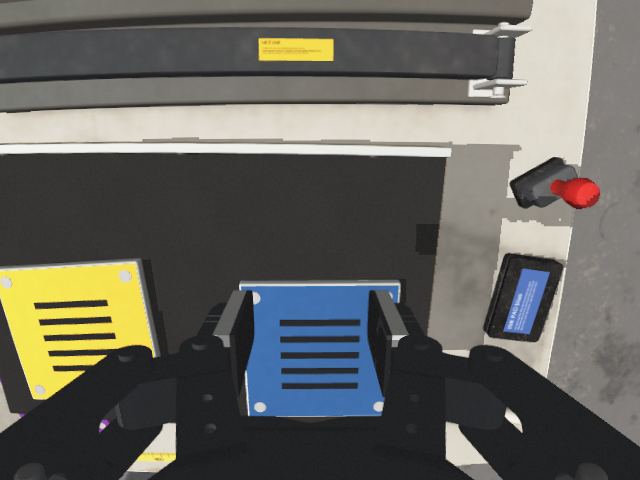

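```bash
python3 - <<'E'
from h import *
print(proj('wrist',[[.675,-.264,.231],[.675,-.264,.12],[.641,-.212,.128],[.644,-.322,.128]]).round(0))
a=atz('wrist',(241,283),.128);b=atz('wrist',(399,282),.128);print(a,b)
a=atz('wrist',(248,412),.128);b=atz('wrist',(402,414),.128);print(a,b)
E
```

```text
[[323. 322.]
 [318. 244.]
 [243. 297.]
 [405. 289.]]
[ 0.65154667 -0.21130176  0.128     ] [ 0.64953533 -0.31774776  0.128     ]
[ 0.54628773 -0.20805278  0.128     ] [ 0.54118902 -0.32489825  0.128     ]
```

>>> play_rows(
  motion=[
    {"turn": [0, 0, 0], "dp": [0.02, 0, 0.4], "hand": 45},
    {"turn": [0, 0, 0], "dp": [0.02, 0, 0.4], "hand": 45},
    {"turn": [0, 0, 0], "dp": [0, 0, 0.4], "hand": 45},
    {"turn": [0, 0, 0], "dp": [0, 0, 0.15], "hand": 45},
    {"turn": [0, 0, 0], "dp": [0, 0, 0], "hand": 45},
  ],
)

```text
t: 2.93
tool_pos: [0.6712, -0.2664, 0.1253]
tcp_rot: [[-0.031, -0.999, -0.007], [-1.0, 0.031, 0.004], [-0.004, 0.007, -1.0]]
wrist_force: [0.8, 0.5, -0.3]
gripper_width: 0.0449
```

>>> play_rows(
  motion=[
    {"turn": [0, 0, 0], "dp": [0, 0, 0.03], "hand": 45},
    {"turn": [0, 0, 0], "dp": [0, 0, 0.03], "hand": 45},
    {"turn": [0, 0, 0], "dp": [0, 0, 0], "hand": 45},
  ],
)

```text
t: 3.18
tool_pos: [0.6748, -0.2685, 0.1278]
tcp_rot: [[-0.031, -1.0, 0.003], [-1.0, 0.031, -0.002], [0.002, -0.003, -1.0]]
wrist_force: [0.4, -0.1, -0.2]
gripper_width: 0.0447
```

```bash
python3 - <<'E'
from h import *
need([.675,-.267,.12]); im=save('side','s2.png'); cv2.imwrite('pics/s2c.png',cv2.resize(im[180:350,290:510],None,fx=3.4,fy=3.4)[:,:,::-1])
E
```

```text
pos [ 0.6748 -0.2685  0.1278] units [-0.021 -0.002  0.105] mm 7.0 t 3.18 q [-0.542, 0.598, 1.262, 0.0, 1.278, 1.06] F [ 0.4 -0.1 -0.2] w 0.0447
```

View pics/s2c.png

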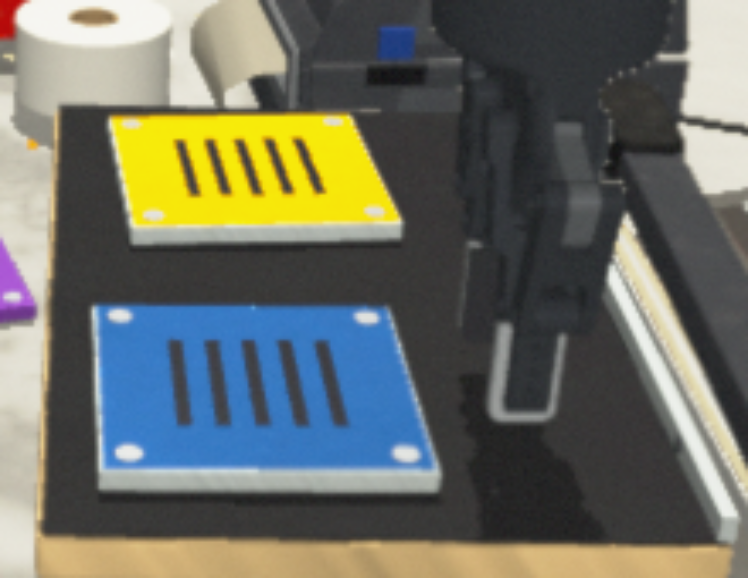

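>>> play_rows(
  motion=[
    {"turn": [0, 0, 0], "dp": [-0.02, 0, 0.025], "hand": 45},
    {"turn": [0, 0, 0], "dp": [0, 0, 0.025], "hand": 45},
    {"turn": [0, 0, 0], "dp": [0, 0, 0.025], "hand": 45},
    {"turn": [0, 0, 0], "dp": [0, 0, 0], "hand": 45},
  ],
)

```text
t: 3.57
tool_pos: [0.6735, -0.2661, 0.1195]
tcp_rot: [[-0.031, -1.0, -0.001], [-1.0, 0.031, 0.0], [-0.0, 0.001, -1.0]]
wrist_force: [0.7, -0.1, -0.2]
gripper_width: 0.0448
```

>>> play_rows(
  motion=[
    {"turn": [0, 0, 0], "dp": [0, 0, 0.02], "hand": 45},
    {"turn": [0, 0, 0], "dp": [0, 0, 0.02], "hand": 45},
    {"turn": [0, 0, 0], "dp": [0, 0, 0], "hand": 45},
  ],
)

```text
t: 3.82
tool_pos: [0.6738, -0.2664, 0.1175]
tcp_rot: [[-0.031, -1.0, 0.0], [-1.0, 0.031, -0.0], [0.0, -0.0, -1.0]]
wrist_force: [-0.9, 1.2, 4.0]
gripper_width: 0.0453
```

>>> play_rows(
  motion=[
    {"turn": [0, 0, 0], "dp": [0, 0, -0.04], "hand": 45},
    {"turn": [0, 0, 0], "dp": [0, 0.08, 0], "hand": 45},
    {"turn": [0, 0, 0], "dp": [0, 0.08, 0], "hand": 45},
    {"turn": [0, 0, 0], "dp": [0, 0.08, 0], "hand": 45},
    {"turn": [0, 0, 0], "dp": [0, 0.08, 0], "hand": 45},
    {"turn": [0, 0, 0], "dp": [0, 0.08, 0], "hand": 45},
    {"turn": [0, 0, 0], "dp": [0, 0.08, 0], "hand": 45},
    {"turn": [0, 0, 0], "dp": [0, 0, 0], "hand": 45},
  ],
)

```text
t: 4.48
tool_pos: [0.6364, -0.2651, 0.1198]
tcp_rot: [[-0.031, -1.0, -0.001], [-1.0, 0.031, 0.0], [-0.0, 0.001, -1.0]]
wrist_force: [-0.7, -0.4, -0.7]
gripper_width: 0.0451
```

```bash
python3 - <<'E'
from h import *
need([.598,-.267,.1195]); im=save('side','s3.png'); cv2.imwrite('pics/s3c.png',cv2.resize(im[180:350,290:510],None,fx=3.4,fy=3.4)[:,:,::-1])
E
```

```text
pos [ 0.6364 -0.2651  0.1198] units [0.041 0.511 0.004] mm 38.0 t 4.48 q [-0.566, 0.534, 1.376, -0.0, 1.232, 1.036] F [-0.7 -0.4 -0.7] w 0.0451
```

View pics/s3c.png

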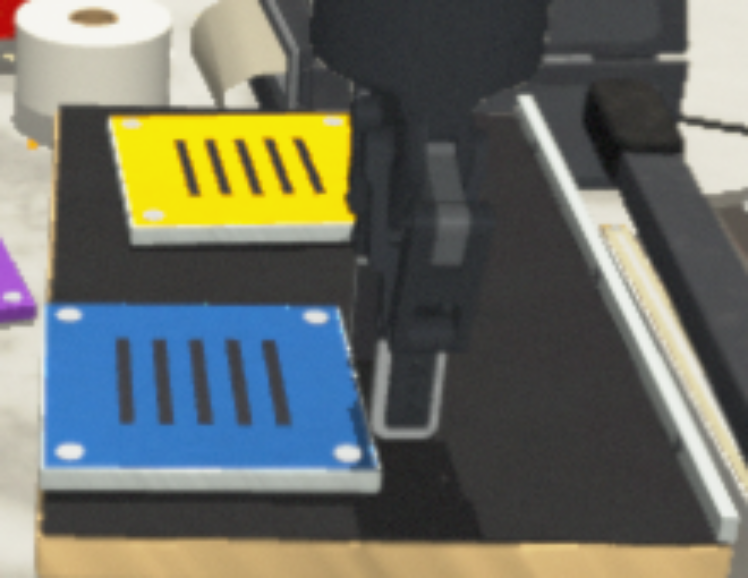

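The push works: the plate stayed flat and its front is now level with the riser's front edge (crop x≈45). I'll push it about 38 mm further.

>>> play_rows(
  motion=[
    {"turn": [0, 0, 0], "dp": [0, 0.085, 0], "hand": 45},
    {"turn": [0, 0, 0], "dp": [0, 0.085, 0], "hand": 45},
    {"turn": [0, 0, 0], "dp": [0, 0.085, 0], "hand": 45},
    {"turn": [0, 0, 0], "dp": [0, 0.085, 0], "hand": 45},
    {"turn": [0, 0, 0], "dp": [0, 0.085, 0], "hand": 45},
    {"turn": [0, 0, 0], "dp": [0, 0.085, 0], "hand": 45},
    {"turn": [0, 0, 0], "dp": [0, 0, 0], "hand": 45},
    {"turn": [0, 0, 0], "dp": [0, 0, 0], "hand": 45},
  ],
)

```text
t: 5.2
tool_pos: [0.5987, -0.2639, 0.1197]
tcp_rot: [[-0.031, -1.0, -0.001], [-1.0, 0.031, 0.0], [-0.0, 0.001, -1.0]]
wrist_force: [-0.0, 0.1, 0.7]
gripper_width: 0.0453
```

```bash
python3 - <<'E'
from h import *
need([.598,-.267,.1195]); im=save('side','s4.png'); cv2.imwrite('pics/s4c.png',cv2.resize(im[180:350,270:490],None,fx=3.4,fy=3.4)[:,:,::-1])
E
```

```text
pos [ 0.5987 -0.2639  0.1197] units [0.041 0.009 0.003] mm 3.0 t 5.2 q [-0.596, 0.463, 1.48, -0.0, 1.2, 1.006] F [-0.   0.1  0.7] w 0.0453
```

View pics/s4c.png

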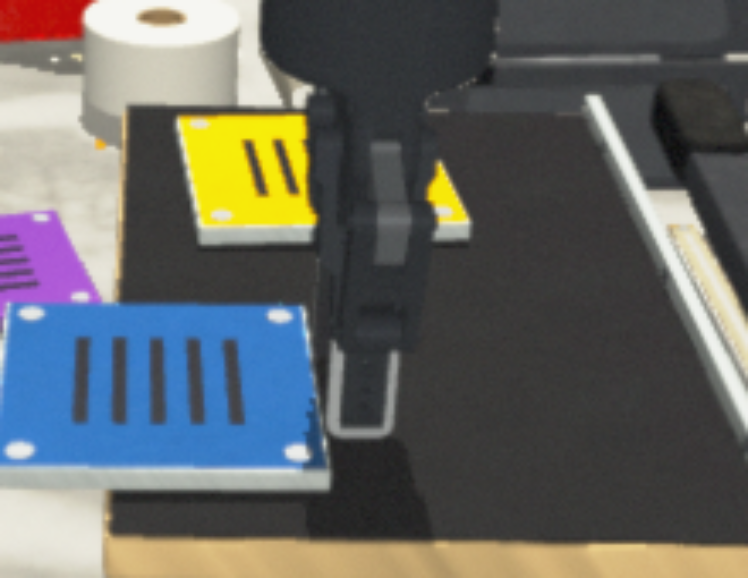

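>>> play_rows(
  motion=[
    {"turn": [0, 0, 0], "dp": [0, -0.15, 0], "hand": 20},
    {"turn": [0, 0, 0], "dp": [0, 0, -0.5], "hand": 0},
    {"turn": [0, 0, 0], "dp": [0, 0, -0.5], "hand": 0},
    {"turn": [0, 0, 0], "dp": [0, 0, -0.5], "hand": 0},
    {"turn": [0, 0, 0], "dp": [0, 0, 0], "hand": 0},
    {"turn": [0, 0, 0], "dp": [0, 0, 0], "hand": 0},
  ],
)

```text
t: 5.75
tool_pos: [0.6125, -0.2653, 0.236]
tcp_rot: [[-0.031, -1.0, 0.005], [-1.0, 0.03, -0.004], [0.003, -0.005, -1.0]]
wrist_force: [0.0, -0.2, 0.1]
gripper_width: -0.0
```

```bash
python3 - <<'E'
from h import *
from scipy.optimize import least_squares
need([.5,-.4,.3])
s=sense()
D=[([-1.418,.181,1.607,0,1.354,-.206],[.2019,-.5384,.2313]),([-0.536,0.511,1.178,0,1.453,1.066],[.6751,-.2636,.2312]),([-0.542,0.598,1.262,0.0,1.278,1.06],[.6748,-.2685,.1278]),([-0.566,0.534,1.376,0,1.232,1.036],[.6364,-.2651,.1198]),([-0.596,0.463,1.48,0,1.2,1.006],[.5987,-.2639,.1197]),(s['joint_pos'],s['tool_pos'])]
def fk(p,q):
    h,a1,L2,L3,o3,d=p; A=q[1];B=A+q[2]
    r=a1+L2*np.sin(A)+L3*np.sin(B)+o3*np.cos(B); z=h+L2*np.cos(A)+L3*np.cos(B)-o3*np.sin(B)-d
    return r,z
def res(p):
    o=[]
    for q,P in D:
        r,z=fk(p,q); o+=[r-np.hypot(P[0],P[1]),z-P[2]]
    return o
for o in (0,):
  f=least_squares(res,[.3,0,.4,.4,0,.2],x_scale=.1,ftol=1e-15,xtol=1e-15); print(f.x.round(4),np.abs(f.fun).max())
  u,sv,v=np.linalg.svd(f.jac);print(sv)
f=least_squares(lambda p:res([p[0],0,p[1],p[2],0,0]),[.1,.4,.4]); print('simple h-d,L2,L3',f.x,np.abs(f.fun).max())
for q,P in D: print(np.arctan2(P[1],P[0])-q[0])
im=save('top','t5.png')
E
```

```text
pos [ 0.6125 -0.2653  0.236 ] units [ 1.844  1.439 -0.855] mm 186.0 t 5.75 q [-0.586, 0.375, 1.355, -0.0, 1.405, 1.015] F [ 0.  -0.2  0.1] w -0.0
[-0.2093  0.0112  0.433   0.5167  0.0867 -0.2101] 0.0011921941424524185
[4.82838655e+00 3.54305129e+00 2.72826603e-01 1.83337721e-01
 1.59448662e-01 2.07194257e-16]
simple h-d,L2,L3 [-0.067348    0.41500723  0.51423543] 0.011131545660635234
0.20597434347567556
0.16374413391043463
0.16330901337608072
0.17129814310084485
0.18083281572516613
0.17740206736429154
```

View pics/t5.png

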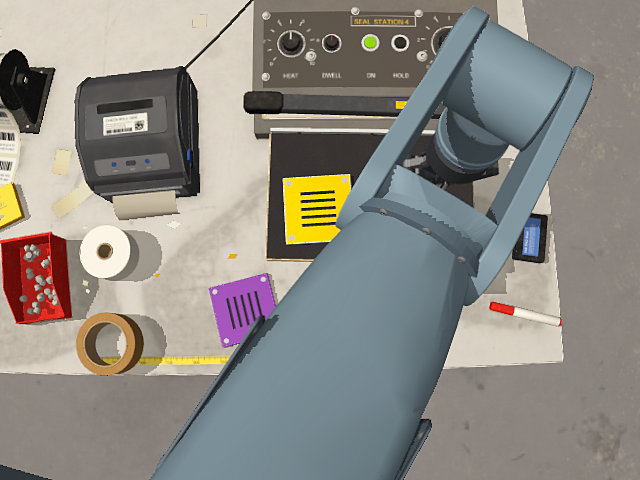

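```bash
python3 - <<'E'
from h import *
from scipy.optimize import least_squares
D=[([-1.418,.181,1.607,0,1.354,-.206],[.2019,-.5384,.2313]),([-0.536,0.511,1.178,0,1.453,1.066],[.6751,-.2636,.2312]),([-0.542,0.598,1.262,0.0,1.278,1.06],[.6748,-.2685,.1278]),([-0.566,0.534,1.376,0,1.232,1.036],[.6364,-.2651,.1198]),([-0.596,0.463,1.48,0,1.2,1.006],[.5987,-.2639,.1197]),([-0.586, 0.375, 1.355, -0.0, 1.405, 1.015],[ 0.6125 ,-0.2653 , 0.236 ])]
for q,P in D: print(np.hypot(P[0],P[1])*np.sin(np.arctan2(P[1],P[0])-q[0]))
def res(p):
    h,a1,L2,L3,o3=p; o=[]
    for q,P in D:
        A=q[1];B=A+q[2]; rr=np.cos(q[0])*P[0]+np.sin(q[0])*P[1]
        o+=[a1+L2*np.sin(A)+L3*np.sin(B)+o3*np.cos(B)-rr,h+L2*np.cos(A)+L3*np.cos(B)-o3*np.sin(B)-P[2]]
    return o
f=least_squares(res,[.1,0,.4,.4,0]);print(f.x.round(4),np.abs(f.fun).max())
f=least_squares(lambda p:res([p[0],0,p[1],p[2],0]),[.1,.4,.4]);print(f.x.round(4),np.abs(f.fun).max())
E
```

```text
0.11760191995176551
0.11814197765847759
0.118077606641156
0.11751756372309212
0.11767187461981299
0.1176953938114991
[-2.000e-03 -2.000e-04  4.390e-01  5.158e-01  8.970e-02] 0.001345040725410751
[-0.0733  0.4183  0.5021] 0.011909327036235595
```

>>> play_rows(
  motion=[
    {"turn": [0, 0, 0], "dp": [0, 0, -0.5], "hand": 0},
    {"turn": [0, 0, 0], "dp": [0, 0, -0.5], "hand": 0},
    {"turn": [0, 0, 0], "dp": [0.25, 0.35, -0.1], "hand": 0},
    {"turn": [0, 0, 0], "dp": [0.25, 0.35, 0], "hand": 0},
    {"turn": [0, 0, 0], "dp": [0.25, 0.35, 0], "hand": 0},
    {"turn": [0, 0, 0], "dp": [0.25, 0.35, 0], "hand": 0},
    {"turn": [0, 0, 0], "dp": [0.25, 0.35, 0], "hand": 0},
    {"turn": [0, 0, 0], "dp": [0.25, 0.35, 0], "hand": 0},
  ],
)

```text
t: 6.47
tool_pos: [0.448, -0.3717, 0.3123]
tcp_rot: [[-0.03, -1.0, -0.003], [-1.0, 0.03, 0.003], [-0.003, 0.003, -1.0]]
wrist_force: [0.6, -1.2, -0.4]
gripper_width: 0.0
```

>>> play_rows(
  motion=[
    {"turn": [0.04, -0.065, 0], "dp": [0, 0, 0], "hand": 0},
    {"turn": [0.04, -0.065, 0], "dp": [0, 0, 0], "hand": 0},
    {"turn": [0.04, -0.065, 0], "dp": [0, 0, 0], "hand": 0},
    {"turn": [0.04, -0.065, 0], "dp": [0, 0, 0], "hand": 0},
  ],
)

```text
t: 6.8
tool_pos: [0.4495, -0.3718, 0.3141]
tcp_rot: [[0.023, -0.966, 0.257], [-0.917, 0.082, 0.39], [-0.398, -0.245, -0.884]]
wrist_force: [-0.0, -0.3, -0.4]
gripper_width: -0.0
```

```bash
python3 - <<'E'
from h import *
need([.42,-.42,.33]);print(sense()['tcp_rot'].round(3))
E
```

```text
pos [ 0.4495 -0.3718  0.3141] units [ 0.496  0.276 -0.539] mm 58.0 t 6.8 q [-1.125, 0.241, 1.442, 0.416, 1.712, 0.483] F [-0.  -0.3 -0.4] w -0.0
[[ 0.023 -0.966  0.257]
 [-0.917  0.082  0.39 ]
 [-0.398 -0.245 -0.884]]
```

>>> play_rows(
  motion=[
    {"turn": [0.04, -0.065, 0], "dp": [0, 0, 0], "hand": 0},
    {"turn": [0.04, -0.065, 0], "dp": [0, 0, 0], "hand": 0},
    {"turn": [0.04, -0.065, 0], "dp": [0, 0, 0], "hand": 0},
    {"turn": [0.04, -0.065, 0], "dp": [0, 0, 0], "hand": 0},
  ],
)

```text
t: 7.13
tool_pos: [0.4493, -0.3722, 0.3137]
tcp_rot: [[0.17, -0.875, 0.453], [-0.692, 0.221, 0.687], [-0.702, -0.43, -0.568]]
wrist_force: [-0.2, 0.4, -1.0]
gripper_width: 0.0003
```

```bash
python3 - <<'E'
from h import *
need([.42,-.42,.33])
E
```

```text
pos [ 0.4493 -0.3722  0.3137] units [ 0.223  0.107 -0.738] mm 58.0 t 7.13 q [-1.273, 0.425, 1.411, 0.747, 1.935, 0.371] F [-0.2  0.4 -1. ] w 0.0003
```

>>> play_rows(
  motion=[
    {"turn": [0.04, -0.065, 0], "dp": [0, 0, 0], "hand": 0},
    {"turn": [0.04, -0.065, 0], "dp": [0, 0, 0], "hand": 0},
    {"turn": [0.04, -0.065, 0], "dp": [0, 0, 0], "hand": 0},
    {"turn": [0.04, -0.065, 0], "dp": [0, 0, 0], "hand": 0},
  ],
)

```text
t: 7.47
tool_pos: [0.4492, -0.3723, 0.3133]
tcp_rot: [[0.377, -0.747, 0.547], [-0.376, 0.416, 0.828], [-0.846, -0.518, -0.124]]
wrist_force: [0.6, -0.7, -0.1]
gripper_width: -0.0
```

```bash
python3 - <<'E'
from h import *
need([.42,-.42,.33])
save('side','s6.png')
E
```

```text
pos [ 0.4492 -0.3723  0.3133] units [-0.096 -0.089 -0.768] mm 58.0 t 7.47 q [-1.334, 0.646, 1.397, 1.048, 2.148, 0.341] F [ 0.6 -0.7 -0.1] w -0.0
```

View pics/s6.png

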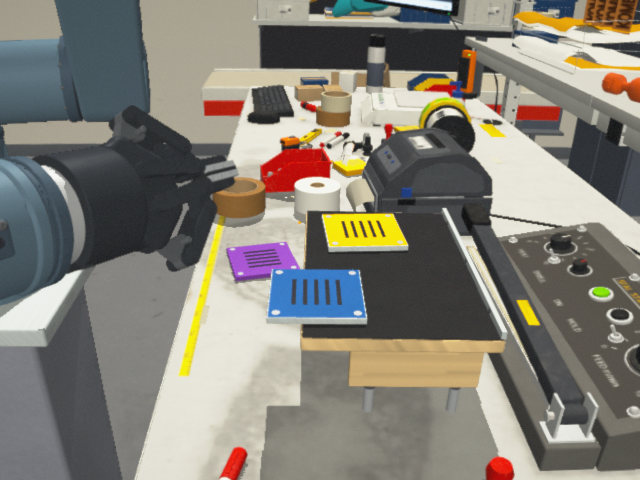

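```bash
cat > kin.py <<'E'
import numpy as np
from scipy.spatial.transform import Rotation as Ro
from scipy.optimize import least_squares
def Rx(a,ax): return Ro.from_euler(ax,a).as_matrix()
def fk(p,q):
    h,L2,L3,o3,lat,d,a4=p
    R1=Rx(q[0],'z');A=q[1];B=A+q[2]
    v=np.array([L2*np.sin(A)+L3*np.sin(B)+o3*np.cos(B),lat,h+L2*np.cos(A)+L3*np.cos(B)-o3*np.sin(B)])
    R4=R1@Rx(B,'y')@Rx(q[3],'z'); R=R4@Rx(q[4],'y')@Rx(q[5],'z')
    return R1@v+R4@[0,a4,0]+R[:,2]*d, R
P0=[.2,.439,.516,.09,.118,.2,0]
E
python3 - <<'E'
from kin import *
D=[([-1.418,.181,1.607,0,1.354,-.206],[.2019,-.5384,.2313]),([-0.536,0.511,1.178,0,1.453,1.066],[.6751,-.2636,.2312]),([-0.542,0.598,1.262,0.0,1.278,1.06],[.6748,-.2685,.1278]),([-0.566,0.534,1.376,0,1.232,1.036],[.6364,-.2651,.1198]),([-0.596,0.463,1.48,0,1.2,1.006],[.5987,-.2639,.1197]),([-0.586, 0.375, 1.355, -0.0, 1.405, 1.015],[ 0.6125 ,-0.2653 , 0.236 ]),
([-1.125, 0.241, 1.442, 0.416, 1.712, 0.483],[ 0.4495, -0.3718 , 0.3141]),([-1.273, 0.425, 1.411, 0.747, 1.935, 0.371],[ 0.4493, -0.3722 , 0.3137]),([-1.334, 0.646, 1.397, 1.048, 2.148, 0.341],[ 0.4492, -0.3723 , 0.3133])]
f=least_squares(lambda p:np.concatenate([fk(p,q)[0]-P for q,P in D]),P0);print(f.x.round(4).tolist(),np.abs(f.fun).max())
print(fk(f.x,D[-1][0])[1].round(3))
E
```

```text
[0.3135, 0.438, 0.5146, 0.0855, 0.118, 0.3189, -0.0002] 0.00035524995149049943
[[-0.377  0.747  0.547]
 [ 0.377 -0.416  0.828]
 [ 0.846  0.519 -0.124]]
```

```bash
cat >> kin.py <<'E'
PF=[0.3135,0.438,0.5146,0.0855,0.118,0.3189,0]
LO=np.array([-2.99,-.89,.3,-1.14,0,-3.12]);HI=np.array([2.99,2.07,2.58,4.28,2.63,3.12])
def ik(pos,z,q0):
    best=None
    for k in range(6):
        s=np.array(q0)[:5] if k==0 else np.random.default_rng(k).uniform(LO[:5],HI[:5])
        s=np.clip(s,LO[:5]+.01,HI[:5]-.01)
        f=least_squares(lambda q:np.r_[(fk(PF,[*q,0])[0]-pos)*5,fk(PF,[*q,0])[1][:,2]-z],s,bounds=(LO[:5],HI[:5]))
        if best is None or f.cost<best.cost-1e-9: best=f
        if best.cost<1e-8: break
    return best.x,best.cost
E
python3 - <<'E'
from kin import *
q0=[-1.334, 0.646, 1.397, 1.048, 2.148]
for P in ([.50,-.27,.10],[.52,-.27,.2],[.56,-.27,.22]):
  for phi in (20,40,60,80,100):
    for el in (-15,0):
      a,e=np.radians([phi,el]); z=np.array([np.cos(a)*np.cos(e),np.sin(a)*np.cos(e),np.sin(e)])
      q,c=ik(P,z,q0); w=np.array(P)-.319*z
      print(P,phi,el,q.round(2),'%.1e'%c,'wrist',w.round(2))
E
```

```text
[0.5, -0.27, 0.1] 20 -15 [-1.34  0.59  2.05  1.34  1.39] 1.2e-27 wrist [ 0.21 -0.38  0.18]
[0.5, -0.27, 0.1] 20 0 [-1.36  0.82  1.98  1.44  1.62] 5.8e-30 wrist [ 0.2  -0.38  0.1 ]
[0.5, -0.27, 0.1] 40 -15 [-1.28  0.71  1.79  1.09  1.59] 1.6e-30 wrist [ 0.26 -0.47  0.18]
[0.5, -0.27, 0.1] 40 0 [-1.3   0.89  1.72  1.2   1.78] 1.2e-25 wrist [ 0.26 -0.48  0.1 ]
[0.5, -0.27, 0.1] 60 -15 [-1.18  0.84  1.52  0.9   1.81] 2.1e-30 wrist [ 0.35 -0.54  0.18]
[0.5, -0.27, 0.1] 60 0 [-1.2   1.    1.45  1.02  1.98] 7.8e-22 wrist [ 0.34 -0.55  0.1 ]
[0.5, -0.27, 0.1] 80 -15 [-1.07  0.97  1.26  0.74  2.03] 9.9e-18 wrist [ 0.45 -0.57  0.18]
[0.5, -0.27, 0.1] 80 0 [-1.08  1.12  1.17  0.87  2.2 ] 2.1e-24 wrist [ 0.44 -0.58  0.1 ]
[0.5, -0.27, 0.1] 100 -15 [-0.95  1.09  1.01  0.56  2.24] 3.5e-22 wrist [ 0.55 -0.57  0.18]
[0.5, -0.27, 0.1] 100 0 [-0.96  1.24  0.91  0.71  2.43] 4.0e-26 wrist [ 0.56 -0.58  0.1 ]
[0.52, -0.27, 0.2] 20 -15 [-1.29  0.35  2.07  1.35  1.42] 1.3e-30 wrist [ 0.23 -0.38  0.28]
[0.52, -0.27, 0.2] 20 0 [-1.32  0.56  2.05  1.49  1.62] 3.9e-27 wrist [ 0.22 -0.38  0.2 ]
[0.52, -0.27, 0.
[... 935 characters left out ...]
51  1.75  1.18  1.63] 1.1e-27 wrist [ 0.32 -0.47  0.3 ]
[0.56, -0.27, 0.22] 40 0 [-1.19  0.67  1.73  1.33  1.79] 1.2e-27 wrist [ 0.32 -0.48  0.22]
[0.56, -0.27, 0.22] 60 -15 [-1.1   0.68  1.46  1.02  1.88] 5.1e-19 wrist [ 0.41 -0.54  0.3 ]
[0.56, -0.27, 0.22] 60 0 [-1.11  0.82  1.43  1.17  2.02] 9.5e-30 wrist [ 0.4  -0.55  0.22]
[0.56, -0.27, 0.22] 80 -15 [-1.    0.85  1.17  0.88  2.13] 3.0e-18 wrist [ 0.51 -0.57  0.3 ]
[0.56, -0.27, 0.22] 80 0 [-1.01  0.98  1.13  1.05  2.26] 9.3e-29 wrist [ 0.5  -0.58  0.22]
[0.56, -0.27, 0.22] 100 -15 [-0.89  1.01  0.89  0.74  2.37] 3.2e-20 wrist [ 0.61 -0.57  0.3 ]
[0.56, -0.27, 0.22] 100 0 [-0.9   1.14  0.83  0.96  2.52] 4.0e-26 wrist [ 0.62 -0.58  0.22]
```

```bash
python3 - <<'E'
from h import *
from scipy.optimize import least_squares
S=cv2.imread('pics/s6.png')[:,:,::-1].copy(); T=save('top','t6.png')
qs=quad(S,'blue',(255,255,125,80));qt=quad(T,'blue',(370,170,110,160)); print(qs.tolist(),qt.tolist())
def corners(p):
    x,y,z,a,s=p; R=np.array([[np.cos(a),-np.sin(a)],[np.sin(a),np.cos(a)]])
    P=np.array([[s,s],[s,-s],[-s,-s],[-s,s]])@R.T+[x,y]; return np.c_[P,np.full(4,z)]
for use in (['top','side'],['side'],['top']):
    def res(p):
        r=[]
        for n,q in (('top',qt),('side',qs)):
            if n in use:
                u=proj(n,corners([p[0],p[1],.128,p[2],.052])); d=np.linalg.norm(u[:,None]-q[None],axis=2); r+=list((u-q[d.argmin(1)]).ravel())
        return r
    f=least_squares(res,[.533,-.265,0.]);print(use,f.x.round(4),np.round(f.fun,1))
E
```

```text
[[358.0, 272.0], [364.0, 317.0], [268.0, 315.0], [274.0, 269.0]] [[458.0, 219.0], [461.0, 283.0], [396.0, 283.0], [394.0, 219.0]]
['top', 'side'] [ 0.5319 -0.2644 -0.0379] [ 0.8 -0.9  1.1 -0.4  0.2  0.2 -0.3 -0.1 -0.7 -2.  -0.2 -0.5  0.2  0.3
 -0.1 -0.3]
['side'] [ 0.5321 -0.2656 -0.0473] [-0.  -1.3 -0.3  0.4 -0.1  0.6  0.4  0. ]
['top'] [ 0.5314 -0.2636 -0.0267] [ 0.  -0.3  0.3 -0.4  0.1  0.1 -0.4  0.6]
```

View pics/t6.png

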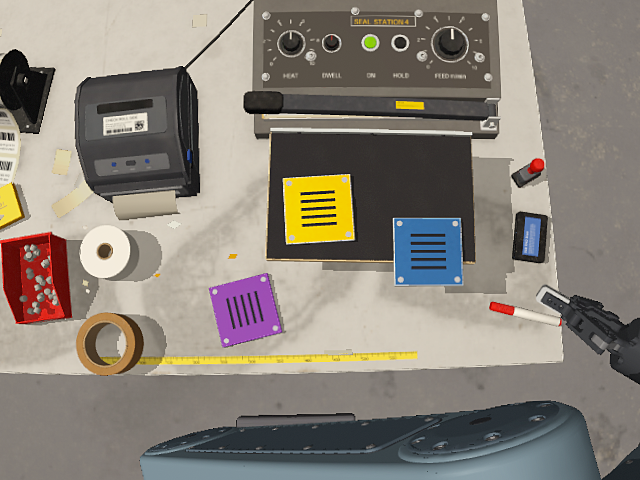

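```bash
cat >> kin.py <<'E'
def Rt(phi,el):
    a,e=np.radians([phi,el]); z=np.array([np.cos(a)*np.cos(e),np.sin(a)*np.cos(e),np.sin(e)])
    x=np.array([np.sin(a),-np.cos(a),0]); return np.c_[x,np.cross(z,x),z]
E
python3 - <<'E'
from h import *; from kin import *
s=sense();R=np.array(s['tcp_rot']);T=Rt(30,-8)
rv=Ro.from_matrix(R.T@T).as_rotvec();print((rv/(np.pi/2)).round(3),np.degrees(np.linalg.norm(rv)))
print(T.round(3)); d=T.T@(np.array([.41,-.315,.31])-s['tool_pos'])/.075;print(d.round(3))
for P in ([.41,-.315,.31],[.41,-.315,.09],[.507,-.258,.09],[.507,-.258,.2],[.61,-.26,.21]):print(ik(np.array(P),T[:,2],s['joint_pos'][:5])[0].round(2), (np.array(P)-.319*T[:,2]).round(2))
E
```

```text
[ 0.14   0.271 -0.606] 61.05125303525184
[[ 0.5   -0.121  0.858]
 [-0.866 -0.07   0.495]
 [ 0.    -0.99  -0.139]]
[-0.904 -0.007 -0.078]
[-1.53  0.28  1.94  1.15  1.86] [ 0.14 -0.47  0.35]
[-1.53  0.77  1.87  1.08  1.67] [ 0.14 -0.47  0.13]
[-1.31  0.76  1.9   1.27  1.56] [ 0.23 -0.42  0.13]
[-1.31  0.49  1.97  1.28  1.62] [ 0.23 -0.42  0.24]
[-1.11  0.55  1.83  1.43  1.52] [ 0.34 -0.42  0.25]
```

>>> play_rows(
  motion=[
    {"turn": [0.014, 0.027, -0.061], "dp": [0, 0, 0], "hand": 0},
    {"turn": [0.014, 0.027, -0.061], "dp": [0, 0, 0], "hand": 0},
    {"turn": [0.014, 0.027, -0.061], "dp": [0, 0, 0], "hand": 0},
    {"turn": [0.014, 0.027, -0.061], "dp": [0, 0, 0], "hand": 0},
    {"turn": [0.014, 0.027, -0.061], "dp": [0, 0, 0], "hand": 0},
    {"turn": [0.014, 0.027, -0.061], "dp": [0, 0, 0], "hand": 0},
    {"turn": [0.014, 0.027, -0.061], "dp": [0, 0, 0], "hand": 0},
    {"turn": [0.014, 0.027, -0.061], "dp": [0, 0, 0], "hand": 0},
  ],
)

```text
t: 8.23
tool_pos: [0.4501, -0.3716, 0.3152]
tcp_rot: [[0.539, -0.248, 0.805], [-0.824, 0.042, 0.565], [-0.174, -0.968, -0.182]]
wrist_force: [0.4, -0.2, -0.2]
gripper_width: 0.0003
```

>>> play_rows(
  motion=[
    {"turn": [0.014, 0.027, -0.061], "dp": [0, 0, 0], "hand": 0},
    {"turn": [0.014, 0.027, -0.061], "dp": [0, 0, 0], "hand": 0},
    {"turn": [0, 0, 0], "dp": [-0.3, 0, -0.02], "hand": 0},
    {"turn": [0, 0, 0], "dp": [-0.3, 0, -0.02], "hand": 0},
    {"turn": [0, 0, 0], "dp": [-0.3, 0, -0.02], "hand": 0},
    {"turn": [0, 0, 0], "dp": [0, 0, 0], "hand": 0},
  ],
)

```text
t: 8.73
tool_pos: [0.4111, -0.3124, 0.3135]
tcp_rot: [[0.506, -0.115, 0.855], [-0.863, -0.089, 0.498], [0.019, -0.989, -0.144]]
wrist_force: [-0.2, 0.2, 0.1]
gripper_width: 0.0002
```

```bash
python3 - <<'E'
from h import *; from kin import *
s=sense();R=np.array(s['tcp_rot']);T=Rt(30,-8);print((Ro.from_matrix(R.T@T).as_rotvec()/(np.pi/2)).round(3))
need([.41,-.315,.085])
E
```

```text
[0.003 0.002 0.013]
pos [ 0.4111 -0.3124  0.3135] units [-0.037  3.019  0.41 ] mm 228.0 t 8.73 q [-1.527, 0.268, 1.945, 1.151, 1.857, -0.758] F [-0.2  0.2  0.1] w 0.0002
```

>>> play_rows(
  motion=[
    {"turn": [0, 0, 0.013], "dp": [0, 0, 0], "hand": 0},
    {"turn": [0, 0, 0], "dp": [-0.005, 0.43, 0.058], "hand": 0},
    {"turn": [0, 0, 0], "dp": [-0.005, 0.43, 0.058], "hand": 0},
    {"turn": [0, 0, 0], "dp": [-0.005, 0.43, 0.058], "hand": 0},
    {"turn": [0, 0, 0], "dp": [-0.005, 0.43, 0.058], "hand": 0},
    {"turn": [0, 0, 0], "dp": [-0.005, 0.43, 0.058], "hand": 0},
    {"turn": [0, 0, 0], "dp": [-0.005, 0.43, 0.058], "hand": 0},
    {"turn": [0, 0, 0], "dp": [-0.005, 0.43, 0.058], "hand": 0},
  ],
)

```text
t: 9.4
tool_pos: [0.4096, -0.3155, 0.0843]
tcp_rot: [[0.502, -0.124, 0.856], [-0.865, -0.074, 0.496], [0.002, -0.989, -0.145]]
wrist_force: [0.1, -0.7, 0.1]
gripper_width: 0.0002
```

```bash
python3 - <<'E'
from h import *; from kin import *
need([.505,-.258,.087]); save('side','s7.png')
E
```

```text
pos [ 0.4096 -0.3155  0.0843] units [-0.025 -0.251  1.464] mm 111.0 t 9.4 q [-1.531, 0.784, 1.862, 1.073, 1.663, -1.137] F [ 0.1 -0.7  0.1] w 0.0002
```

View pics/s7.png

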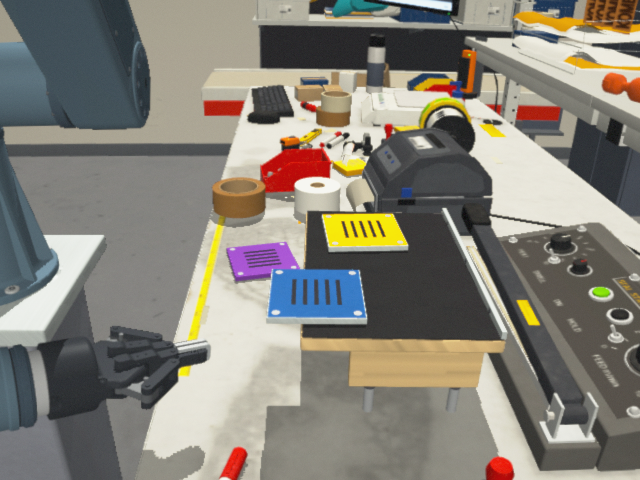

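>>> play_rows(
  motion=[
    {"turn": [0, 0, 0], "dp": [-0.005, -0.04, 0.29], "hand": 0},
    {"turn": [0, 0, 0], "dp": [-0.005, -0.05, 0.29], "hand": 0},
    {"turn": [0, 0, 0], "dp": [-0.005, -0.05, 0.29], "hand": 0},
    {"turn": [0, 0, 0], "dp": [-0.005, -0.05, 0.29], "hand": 0},
    {"turn": [0, 0, 0], "dp": [-0.005, -0.05, 0.29], "hand": 0},
    {"turn": [0, 0, 0], "dp": [0, 0, 0], "hand": 0},
    {"turn": [0, 0, 0], "dp": [0, 0, 0], "hand": 0},
  ],
)

```text
t: 10.03
tool_pos: [0.5046, -0.2573, 0.0896]
tcp_rot: [[0.504, -0.122, 0.855], [-0.864, -0.074, 0.498], [0.002, -0.99, -0.143]]
wrist_force: [-0.6, -0.4, -0.4]
gripper_width: -0.0002
```

```bash
python3 - <<'E'
from h import *; from kin import *
need([.505,-.258,.107]); im=save('side','s8.png'); cv2.imwrite('pics/s8c.png',cv2.resize(im[230:400,190:420],None,fx=3.4,fy=3.4)[:,:,::-1])
E
```

```text
pos [ 0.5046 -0.2573  0.0896] units [ 0.012 -0.23  -0.033] mm 17.0 t 10.03 q [-1.312, 0.759, 1.906, 1.267, 1.565, -1.115] F [-0.6 -0.4 -0.4] w -0.0002
```

View pics/s8c.png

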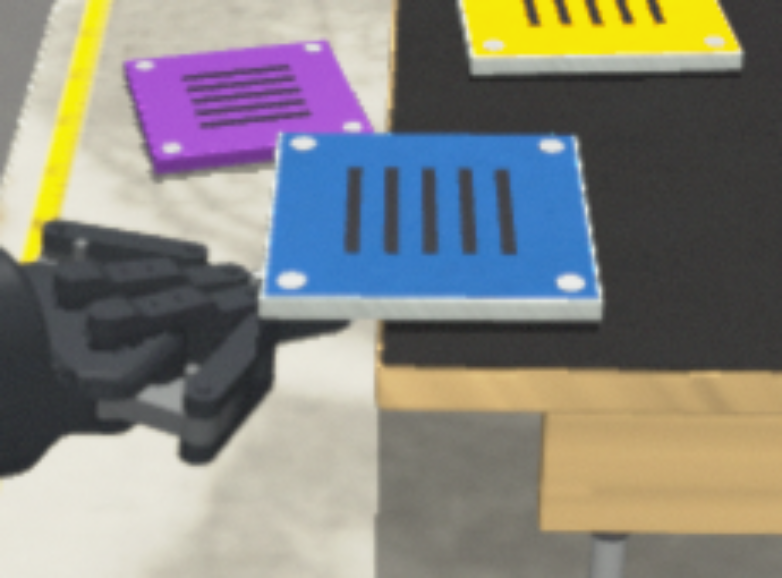

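```bash
python3 - <<'E'
from h import *
s=sense();R=np.array(s['tcp_rot']);p=s['tool_pos'];prev=np.array([p[0],p[2]])
for th in range(0,121,6):
    a=np.radians(th);t=np.array([.587,.120])+.082*np.array([-np.cos(a),np.sin(a)])+.012*np.array([-np.sin(a),-np.cos(a)])
    d=t-prev; prev=t; print(th,t.round(3),(R.T@[d[0],0,d[1]]/.075).round(3))
E
```

```text
0 [0.505 0.108] [ 0.007 -0.246 -0.025]
6 [0.504 0.117] [-0.005 -0.113 -0.026]
12 [0.504 0.125] [ 0.001 -0.115 -0.015]
18 [0.505 0.134] [ 0.007 -0.115 -0.005]
24 [0.507 0.142] [ 0.013 -0.115  0.006]
30 [0.51  0.151] [ 0.019 -0.113  0.016]
36 [0.514 0.158] [ 0.025 -0.11   0.026]
42 [0.518 0.166] [ 0.03  -0.106  0.036]
48 [0.523 0.173] [ 0.035 -0.1    0.046]
54 [0.529 0.179] [ 0.04  -0.094  0.055]
60 [0.536 0.185] [ 0.044 -0.086  0.063]
66 [0.543 0.19 ] [ 0.048 -0.078  0.071]
72 [0.55  0.194] [ 0.051 -0.068  0.078]
78 [0.558 0.198] [ 0.053 -0.058  0.084]
84 [0.566 0.2  ] [ 0.056 -0.048  0.09 ]
90 [0.575 0.202] [ 0.057 -0.036  0.094]
96 [0.584 0.203] [ 0.058 -0.025  0.097]
102 [0.592 0.203] [ 0.058 -0.013  0.099]
108 [0.601 0.202] [ 0.058 -0.001  0.1  ]
114 [0.609 0.2  ] [0.057 0.011 0.1  ]
120 [0.618 0.197] [0.055 0.023 0.099]
```

>>> play_rows(
  motion=[
    {"turn": [0, 0, 0], "dp": [0.004, -0.123, -0.013], "hand": 0},
    {"turn": [0, 0, 0], "dp": [0.003, -0.123, -0.012], "hand": 0},
    {"turn": [0, 0, 0], "dp": [-0.005, -0.113, -0.026], "hand": 0},
    {"turn": [0, 0, 0], "dp": [0.001, -0.115, -0.015], "hand": 0},
    {"turn": [0, 0, 0], "dp": [0.007, -0.115, -0.005], "hand": 0},
    {"turn": [0, 0, 0], "dp": [0.013, -0.115, 0.006], "hand": 0},
    {"turn": [0, 0, 0], "dp": [0, 0, 0], "hand": 0},
  ],
)

```text
t: 10.67
tool_pos: [0.5072, -0.2586, 0.1436]
tcp_rot: [[0.501, -0.121, 0.857], [-0.865, -0.074, 0.495], [0.004, -0.99, -0.142]]
wrist_force: [-0.1, -0.4, -1.2]
gripper_width: -0.0004
```

```bash
python3 - <<'E'
from h import *; from kin import *
need([.507,-.258,.142]); im=save('side','s9.png'); cv2.imwrite('pics/s9c.png',cv2.resize(im[200:370,190:420],None,fx=3.4,fy=3.4)[:,:,::-1])
E
```

```text
pos [ 0.5072 -0.2586  0.1436] units [-0.009  0.021  0.006] mm 1.0 t 10.67 q [-1.308, 0.628, 1.944, 1.274, 1.59, -1.026] F [-0.1 -0.4 -1.2] w -0.0004
```

View pics/s9c.png

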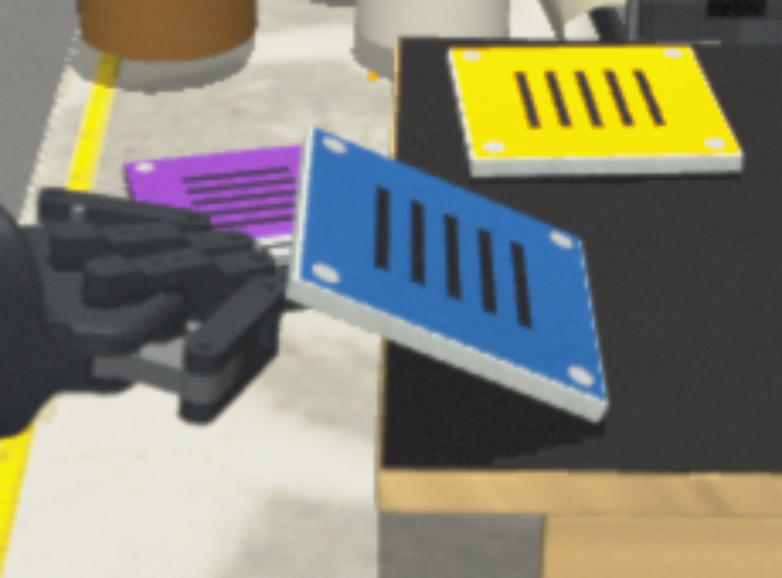

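The front is lifting cleanly, about 22° up, with the rear edge held on the mat. I'll continue along the arc.

>>> play_rows(
  motion=[
    {"turn": [0, 0, 0], "dp": [0.019, -0.113, 0.016], "hand": 0},
    {"turn": [0, 0, 0], "dp": [0.025, -0.11, 0.026], "hand": 0},
    {"turn": [0, 0, 0], "dp": [0.03, -0.106, 0.036], "hand": 0},
    {"turn": [0, 0, 0], "dp": [0.035, -0.1, 0.046], "hand": 0},
    {"turn": [0, 0, 0], "dp": [0.04, -0.094, 0.055], "hand": 0},
    {"turn": [0, 0, 0], "dp": [0.044, -0.086, 0.063], "hand": 0},
    {"turn": [0, 0, 0], "dp": [0, 0, 0], "hand": 0},
  ],
)

```text
t: 11.3
tool_pos: [0.5364, -0.2583, 0.1859]
tcp_rot: [[0.502, -0.12, 0.856], [-0.865, -0.074, 0.497], [0.003, -0.99, -0.141]]
wrist_force: [-0.9, 0.1, 1.1]
gripper_width: 0.0002
```

```bash
python3 - <<'E'
from h import *; from kin import *
need([.536,-.258,.185]); im=save('side','s10.png'); cv2.imwrite('pics/s10c.png',cv2.resize(im[180:350,190:420],None,fx=3.4,fy=3.4)[:,:,::-1])
E
```

```text
pos [ 0.5364 -0.2583  0.1859] units [-0.006  0.012 -0.   ] mm 1.0 t 11.3 q [-1.249, 0.546, 1.929, 1.324, 1.584, -0.923] F [-0.9  0.1  1.1] w 0.0002
```

View pics/s10c.png

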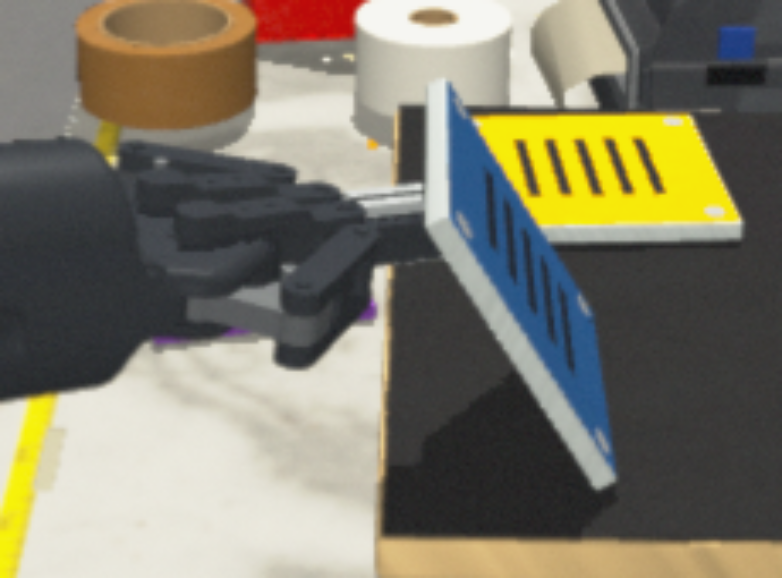

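>>> play_rows(
  motion=[
    {"turn": [0, 0, 0], "dp": [0.048, -0.078, 0.071], "hand": 0},
    {"turn": [0, 0, 0], "dp": [0.051, -0.068, 0.078], "hand": 0},
    {"turn": [0, 0, 0], "dp": [0.053, -0.058, 0.084], "hand": 0},
    {"turn": [0, 0, 0], "dp": [0.056, -0.048, 0.09], "hand": 0},
    {"turn": [0, 0, 0], "dp": [0, 0, 0], "hand": 0},
  ],
)

```text
t: 11.77
tool_pos: [0.5675, -0.2582, 0.2005]
tcp_rot: [[0.502, -0.121, 0.856], [-0.865, -0.073, 0.497], [0.003, -0.99, -0.141]]
wrist_force: [-0.2, 0.6, -0.7]
gripper_width: 0.0004
```

```bash
python3 - <<'E'
from h import *; from kin import *
need([.566,-.258,.2]); im=save('side','s11.png'); cv2.imwrite('pics/s11c.png',cv2.resize(im[180:350,190:420],None,fx=3.4,fy=3.4)[:,:,::-1])
E
```

```text
pos [ 0.5675 -0.2582  0.2005] units [-0.013  0.009 -0.014] mm 1.0 t 11.77 q [-1.189, 0.536, 1.891, 1.37, 1.557, -0.868] F [-0.2  0.6 -0.7] w 0.0004
```

View pics/s11c.png

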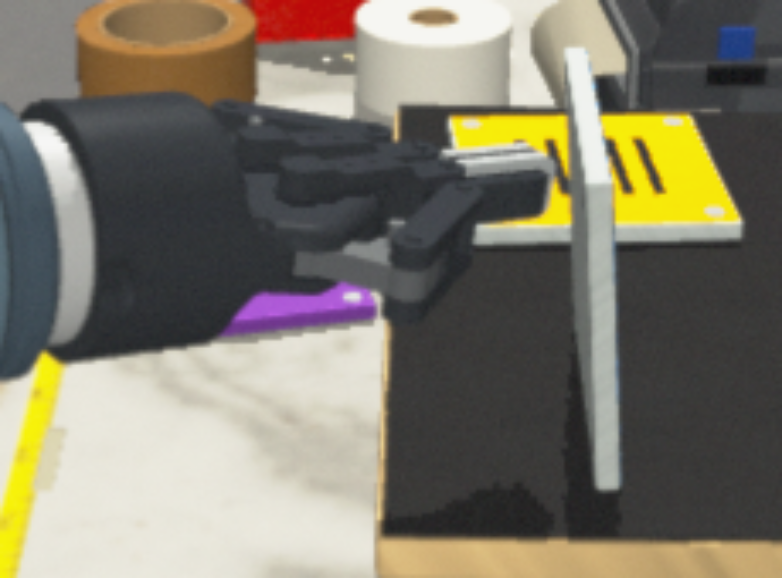

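The plate is near upright and no longer on the finger. It may already be moving, so I'll hold still for a moment and look.

>>> play_rows(
  motion=[
    {"turn": [0, 0, 0], "dp": [0, 0, 0], "hand": 0},
    {"turn": [0, 0, 0], "dp": [0, 0, 0], "hand": 0},
    {"turn": [0, 0, 0], "dp": [0, 0, 0], "hand": 0},
    {"turn": [0, 0, 0], "dp": [0, 0, 0], "hand": 0},
    {"turn": [0, 0, 0], "dp": [0, 0, 0], "hand": 0},
    {"turn": [0, 0, 0], "dp": [0, 0, 0], "hand": 0},
  ],
)

```text
t: 12.32
tool_pos: [0.5659, -0.2585, 0.1996]
tcp_rot: [[0.501, -0.122, 0.857], [-0.866, -0.071, 0.496], [0.001, -0.99, -0.141]]
wrist_force: [1.0, 0.4, 0.7]
gripper_width: 0.0
```

```bash
python3 - <<'E'
from h import *; from kin import *
need([.566,-.258,.2]); im=save('side','s12.png'); cv2.imwrite('pics/s12c.png',cv2.resize(im[180:350,190:420],None,fx=3.4,fy=3.4)[:,:,::-1])
E
```

```text
pos [ 0.5659 -0.2585  0.1996] units [-0.005 -0.005  0.003] mm 0.0 t 12.32 q [-1.192, 0.536, 1.893, 1.368, 1.558, -0.869] F [1.  0.4 0.7] w 0.0
```

View pics/s12c.png

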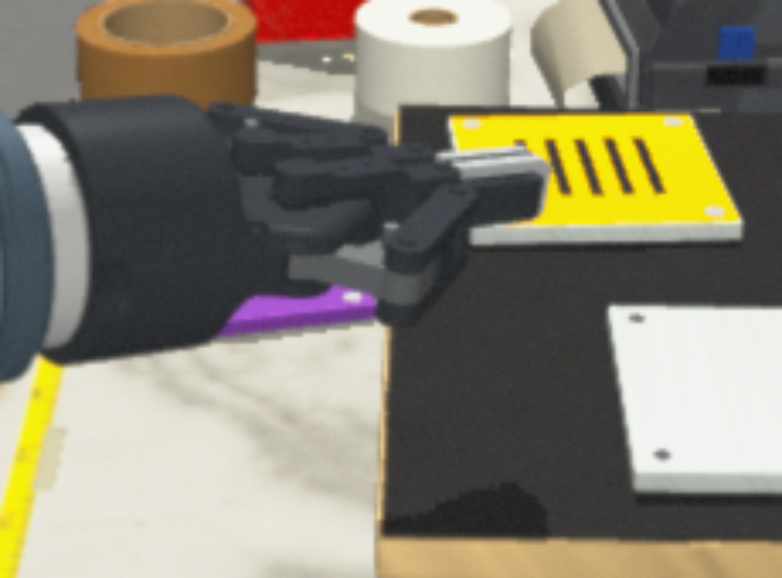

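The plate has fallen over, metal side up. I'll back the tool away, then check.

>>> play_rows(
  motion=[
    {"turn": [0, 0, 0], "dp": [0, -0.2, -0.3], "hand": 0},
    {"turn": [0, 0, 0], "dp": [0, -0.2, -0.4], "hand": 0},
    {"turn": [0, 0, 0], "dp": [0, -0.2, -0.4], "hand": 0},
    {"turn": [0, 0, 0], "dp": [0, -0.2, -0.4], "hand": 0},
    {"turn": [0, 0, 0], "dp": [0, 0, 0], "hand": 0},
    {"turn": [0, 0, 0], "dp": [0, 0, 0], "hand": 0},
  ],
)

```text
t: 12.87
tool_pos: [0.4763, -0.3116, 0.2759]
tcp_rot: [[0.499, -0.122, 0.858], [-0.867, -0.074, 0.493], [0.004, -0.99, -0.142]]
wrist_force: [0.5, 0.3, -1.1]
gripper_width: 0.0002
```

```bash
python3 - <<'E'
from h import *
need([0,0,0]); S=save('side','s13.png');T=save('top','t13.png')
print([ [round(v,3) for v in p] for p in ()])
cv2.imwrite('pics/fin.png',np.hstack([cv2.resize(T[110:290,250:490],(400,300)),cv2.resize(S[180:360,290:530],(400,300))])[:,:,::-1])
for n,b in (('t0','top0'),('t13','t13')):
    q=quad(cv2.imread(f'pics/{b}.png')[:,:,::-1].copy(),'yellow',(275,165,90,90)); print(q.mean(0))
g=cv2.inRange(T[140:275,365:490],(170,170,170),(255,255,255)); 
g=cv2.morphologyEx(g,cv2.MORPH_OPEN,np.ones((9,9)));c=max(cv2.findContours(g,0,2)[0],key=cv2.contourArea)
r=cv2.minAreaRect(c);print(r); ctr=atz('top',(r[0][0]+365,r[0][1]+140),.128);print(ctr)
a=-.039;d=ctr[:2]-[.631,-.179];print('riser frame',np.cos(a)*d[0]+np.sin(a)*d[1],-np.sin(a)*d[0]+np.cos(a)*d[1])
E
```

```text
pos [ 0.4763 -0.3116  0.2759] units [-6.782  4.106 -2.877] mm 632.0 t 12.87 q [-1.396, 0.378, 1.901, 1.233, 1.734, -0.764] F [ 0.5  0.3 -1.1] w 0.0002
[]
[318.  208.5]
[318.  208.5]
((61.0, 37.5), (63.0, 66.0), 90.0)
[ 0.65182731 -0.26905024  0.128     ]
riser frame 0.024322544903852612 -0.08916970527096583
```

View pics/fin.png

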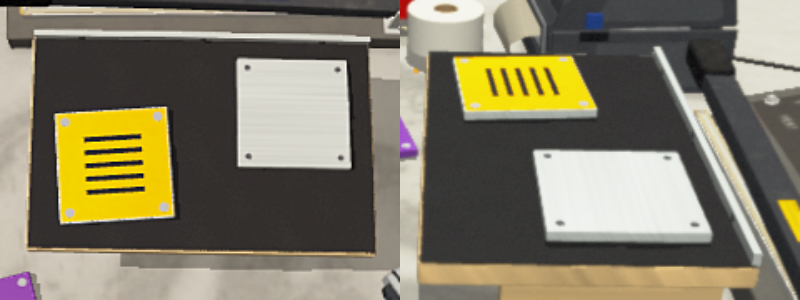

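```bash
python3 -c "
from station import *
print(sign_off())"
```

```text
the job is handed in; nothing more can be done
None
```

The blue plate now lies flat on the mat with its bare metal side up. The job was handed in at about 13 s of the 50 s allowed; `sign_off` gives no verdict.

**What I did:** I pushed the plate from behind with the fingertips until about 40 mm stuck out over the riser's front edge, still flat. Then I put the shut, near-horizontal fingers under the overhang and lifted its front in an arc about the rear edge. Near upright it went over backwards by itself, and I backed the arm away clear of everything.

**Last checks:**
- **Position:** the plate's centre is at about x = +0.024 m and y = −0.089 m in the riser frame. That is inside the limits, and the plate is clear of the rear strip.
- **Yellow plate:** its centre was at the same pixel before and after (318, 208.5).
- **Forces:** the highest wrist force in the readings after each move was about 4 N, when the fingers touched the mat.
- **Disagreement:** before the push, the wrist camera put the plate's rear edge about 8 mm further back than the fixed cameras did. I left clearance for both, and it did not affect the result.

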